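# Tip the sorting tray's nuts through its corner spout into the picking bin

### The arm

A 6-joint arm with a two-finger parallel gripper is mounted at the origin on the work surface. World frame = base frame: x ahead of the robot, y to its left, z up, the work surface at z = 0. Lengths are in m, angles in rad, forces in N, time in s.
With the tool pointing down it reaches from about 0.35 to 0.775 m from the base axis. Payload 5.5 kg.
Tool frame: the origin (TCP) lies midway between the tips of the shut fingers; the grasp point (between the pads) lies 19 mm behind it; x points along the fingers, y is the direction in which the jaws open and shut, and the axes are right-handed (so a half turn about x gives the same grasp; the last joint's range is limited). The gripper opens to 85 mm and grips with 20 to 120 N. Pads are 22 mm wide; open, the fingers measure 114 mm over their backs; the gripper's body (76 mm by 85 mm) begins 54 mm behind the grasp point. The pads swing forward as they close: fully open they stand 13 mm farther back than shut.
Start: joints at [1.183, 0.313, 0.046, 1.304, 0, 1.431], TCP at [0.141, 0.557, 0.231] pointing down, gripper open.
Joint ranges: [-2.76, 2.76], [-0.86, 1.69], [-1.03, 1.26], [-2.2, 2.34], [-1.47, 1.5], [-3.14, 3.14]. Speed limits (rad/s): [2.57, 2.57, 3.14, 3.14, 3.14, 3.14].

### API

Orientations are given as a unit quaternion [w, x, y, z].
In Python, from workcell import env, optics, order, models gives the robot as it stands. The module is installed in compiled form; this text tells all that it offers.
- The arm moves only by the tool servo_tool, never from a script. Its argument "moves" is a list of rows, each a list of 5 numbers: the shift along the tool's x, y, z in cm, then the turn about the tool's x in rad, then the closure, from -1 (fully open) to 1 (shut). A call has exactly 10 rows; each row shifts and turns the commanded pose from where the row before left it, along the tool's axes as they then stand; what a row does not reach is not made up. A row lasts 1/8 s, in which the tool goes at most 62.5 mm and 10.7 degrees, less where a joint would pass 70% of its speed; a pose out of reach is approached as far as the arm can. A call is refused whole if a number of a shift passes 6.25 or a number of a turn 0.188, either way. A call with a gripper value outside its range is refused whole. The fingers move at their own pace and stop on an object; "grip_force" is the grip in N (left out, the last holds). Time passes only in rows, so rows that do not move let the fingers close, or fill a call up. It gives the time, the measured TCP pose, the force and the opening at its end, in the units of the state.
- env.get_state(): the state, without advancing time (a new reading comes with each control period).
- optics.read_camera(name): name is "scene" or "top"; returns a dict with "pixels" (420x560x3 uint8, blue, green, red), "vertical_fov" (degrees; the focal length in pixels is half the picture's height over the tangent of half this angle, whatever the lens; pixels are square), "cx", "cy" (the principal point, pixels), "k1" (the pictures are not rectified: a ray, as slopes to the right and down, at radius r is drawn at 1 + k1 r^2 times it, then the intrinsics apply), "extrinsics" (4x4, takes a point from world to camera coordinates). Camera axes: x right, y up, looking along -z (the intrinsics and any distortion apply to the point x, -y, -z); pixel columns grow to the right and rows downward; lengths in m; the calibration is good to about 2 mm. A picture is of the moment at which its call begins. There is no depth.
- order.hand_in(): hands the job in, once; it reports no verdict.
Trained networks look in a picture, given as the dict that the camera call returned (one of the last four; its "shot" number tells which), for a name from the list of things; names that differ only in an ending like _2 or _b are one class to them, and where a whole thing is asked for, a point or a joint stands for the part that bears it (a point fixed in the world has none). Each returns a list of dicts, best first, with "conf" (0 to 1); they miss things now and then, are a little off and sometimes report something else, mostly with a low value. They report only what shows in the picture. A call takes as long as a camera call.
- models.outline_of(name, picture): "pixels" (420x560 bool, what is visible of it) and "location" ([column, row] in pixels, amid what is visible of it).
- models.pinpoint(name, picture): "location" ([column, row] in pixels: a listed point, or the origin of a listed thing).
The state is a dict: "clock": time; "joint_pos": joint angles; "qvel": joint speeds; "tau": joint torques, N m; "tcp_pos": TCP position; "orientation": TCP orientation; "wrist_force": force on the tool from outside, world axes, zero at the start; "ft_torque": the same for the moment, N m; "finger_gap": finger opening in m.
Only numpy, scipy, OpenCV 4.12 (cv2) and the standard library are available. Lean on these libraries where they do the work, as an engineer would, in place of code of your own. Each camera call takes 0.05 s, during which the arm holds its last target.

### The job

Slide the black sorting tray on its stand fully home into the two edge stops, keeping the nuts aboard, so that its spout sticks out through the gap over the grey bin. Then tip the tray up by its overhanging rear corner, spout down and staying in the gap, until all six nuts have run out into the bin, and let the tray back down gently, flat on the stand and still home against the stops. Do not disturb the bin or the other things on the bench.

Things in the scene. Friction and masses are not known exactly. Their poses are not given: they have to be found in the camera images.
- stand: fixed stand: plywood top 150 mm square, 12 mm thick, upper face 80 mm above the table, on a pedestal reaching at most 60 mm from its middle. Origin: middle of its underside, on the table. It stands cornerwise: x points (roughly to the robot's left) to the front corner, cut off at x = 80 mm; rear corner cut off at x = -78 mm. Two thin edge stops, 12 mm above the top, run along the front sides: a V with a 65 mm gap at the corner
- stand_edge (a point): middle of the stand's front cut edge (52 mm wide) on its upper face, 80 mm above the table, 80 mm along the stand's x; the edge over which the tray tips
- tray_home (a point): point fixed on the stand (x = -18 mm, y = 0, z = 80 mm there): the tray's origin lies here, its axes parallel to the stand's, when both its front sides touch the stops. The spout then juts 19 mm beyond the stand's front edge, over the bin, and the tray's rear corner overhangs the stand's rear edge by 40 mm, with nothing under it but the table
- tray: loose black tray, 170 mm square, floor 3 mm, walls topped by a rolled rim 8 mm thick, its top 22 mm above the underside; 0.28 to 0.46 kg. Origin: middle of its underside; x points along the diagonal to the open spout corner, where a channel (50 mm wide inside, 56 outside, 15 high) ends at x = 117 mm. At the start it lies on the stand 33 to 44 mm short of home, up to 3 degrees askew
- tray_spout (a point): middle of the underside at the spout's outer end (x = 117 mm on the tray); with the tray home it is at x = 99 mm in the stand's frame
- tray_rear (a point): middle of the lower edge of the tray's rear corner, which is cut off flat, 40 mm wide, walled and rimmed (x = -100 mm on the tray, at its underside); with the tray home it is at x = -118 mm in the stand's frame
- bin: loose grey open-topped picking bin, 160 mm long (x), 110 mm wide (y), walls 3 mm, 0.25 kg. Origin: middle of its underside. Its low front (-x, 36 mm high) stands just beyond the stand's front corner; the back and most of the sides are 72 mm high
- nut1: loose steel hex nut 1 of six alike: 18 mm across flats, 10 mm thick, 17 g, on the tray's floor. Origin: middle of its underside. On the smooth tray it slides once the floor is tipped about 12 to 17 degrees, along a tray wall at about 20 to 31; stragglers in the spout may need up to 40 degrees and a small shake
- nut2: loose steel hex nut 2 of six alike: 18 mm across flats, 10 mm thick, 17 g, on the tray's floor. Origin: middle of its underside. On the smooth tray it slides once the floor is tipped about 12 to 17 degrees, along a tray wall at about 20 to 31; stragglers in the spout may need up to 40 degrees and a small shake
- nut3: loose steel hex nut 3 of six alike: 18 mm across flats, 10 mm thick, 17 g, on the tray's floor. Origin: middle of its underside. On the smooth tray it slides once the floor is tipped about 12 to 17 degrees, along a tray wall at about 20 to 31; stragglers in the spout may need up to 40 degrees and a small shake
- nut4: loose steel hex nut 4 of six alike: 18 mm across flats, 10 mm thick, 17 g, on the tray's floor. Origin: middle of its underside. On the smooth tray it slides once the floor is tipped about 12 to 17 degrees, along a tray wall at about 20 to 31; stragglers in the spout may need up to 40 degrees and a small shake
- nut5: loose steel hex nut 5 of six alike: 18 mm across flats, 10 mm thick, 17 g, on the tray's floor. Origin: middle of its underside. On the smooth tray it slides once the floor is tipped about 12 to 17 degrees, along a tray wall at about 20 to 31; stragglers in the spout may need up to 40 degrees and a small shake
- nut6: loose steel hex nut 6 of six alike: 18 mm across flats, 10 mm thick, 17 g, on the tray's floor. Origin: middle of its underside. On the smooth tray it slides once the floor is tipped about 12 to 17 degrees, along a tray wall at about 20 to 31; stragglers in the spout may need up to 40 degrees and a small shake
- tape_roll: bystander: roll of yellow tape lying flat, 96 mm across, 50 mm high, beyond the bin as seen from the robot; origin at the middle of its underside
- spanner: bystander: steel spanner 170 mm long lying beyond the stand as seen from the robot; origin at its middle on the table
- parcel: bystander: closed carton 210 x 150 x 70 mm with yellow tape, on the left; origin at the middle of its underside
- notebook: bystander: spiral notebook 150 x 105 mm, 21 mm high with the pen on it, on the right; origin at the middle of its underside
- pen_cup: bystander: dark metal pen cup 72 mm across, 100 mm high (pens to 160 mm), on the left; origin at the middle of its underside
- phone: bystander: black phone 150 x 72 x 9 mm lying flat on the right; origin at the middle of its underside

How it is judged:
By the outcome, as a careful person would: the job done as asked, in the order asked, and still so for the second after the job is handed in, with the robot touching nothing.
It also fails if it takes over 51 s, if anything falls off the work surface, if the arm or the gripper's body presses on something with over 40 N, if the wrist force passes 120 N, or if a joint passes its speed limit or range.

## Working session

There is one attempt and no reset: what is moved stays moved. The work goes in short steps, Python scripts to look and compute and a tool call to move; the robot and the scene stay as the last step left them, time stands still between calls to the robot, and variables do not carry over. Pictures are saved under pics/ and viewed, and the job is handed in when it is done.

Besides the shell and the picture viewer there is one more tool, called in YAML: its name, and indented under it one key for each argument. servo_tool: Moves the arm, as the interface text tells. Its arguments: {"type":"object","properties":{"moves":{"type":"array"},"grip_force":{"type":"number"}},"required":["moves"]}

```bash
mkdir -p pics; cat > h.py <<'E'
import numpy as np, cv2
from workcell import env, optics, order, models
def K(p):
    h=p["pixels"].shape[0]; f=h/2/np.tan(np.radians(p["vertical_fov"])/2); return f
def ray(p,uv):
    f=K(p); d=np.array([(uv[0]-p["cx"])/f,(uv[1]-p["cy"])/f]); s=d.copy()
    for _ in range(20): s=d/(1+p["k1"]*(s@s))
    E=np.array(p["extrinsics"]); R,t=E[:3,:3],E[:3,3]
    return -R.T@t, R.T@np.array([s[0],-s[1],-1.])
def onz(p,uv,z):
    o,d=ray(p,uv); return o+d*(z-o[2])/d[2]
def tri(a,b):
    A=[];B=[]
    M=np.zeros((3,3));v=np.zeros(3)
    for p,uv in (a,b):
        o,d=ray(p,uv); d/=np.linalg.norm(d); P=np.eye(3)-np.outer(d,d); M+=P; v+=P@o
    x=np.linalg.solve(M,v); 
    r=[np.linalg.norm((np.eye(3)-np.outer(d/np.linalg.norm(d),d/np.linalg.norm(d)))@(x-o)) for o,d in (ray(*a),ray(*b))]
    return x,max(r)
def proj(p,X):
    E=np.array(p["extrinsics"]); c=E[:3,:3]@np.array(X)+E[:3,3]; s=np.array([c[0]/-c[2],-c[1]/-c[2]]); s=s*(1+p["k1"]*(s@s)); return s*K(p)+[p["cx"],p["cy"]]
def Rq(q):
    from scipy.spatial.transform import Rotation as R
    return R.from_quat([q[1],q[2],q[3],q[0]]).as_matrix()
E
cat > a.py <<'E'
from h import *
s=env.get_state(); print({k:np.round(v,3).tolist() for k,v in s.items()}); print(Rq(s["orientation"]).round(3))
P={n:optics.read_camera(n) for n in("scene","top")}
for n in P: cv2.imwrite(f"pics/{n}0.png",P[n]["pixels"]); print(n,ray(P[n],(280,210)), {k:P[n][k] for k in("vertical_fov","cx","cy","k1")})
for name in ["stand_edge","tray_home","tray","tray_spout","tray_rear","bin","stand"]:
    r={n:models.pinpoint(name,P[n]) for n in P}
    print(name,{n:[(np.round(x["location"],1).tolist(),round(x["conf"],2)) for x in r[n][:2]] for n in P})
    if r["scene"] and r["top"]: 
        x,e=tri((P["scene"],r["scene"][0]["location"]),(P["top"],r["top"][0]["location"])); print("   ",x.round(4),round(e,4))
E
python3 a.py
```

```text
{'clock': 0.0, 'joint_pos': [1.183, 0.314, 0.045, 1.304, -0.0, 1.431], 'qvel': [0.001, 0.0, 0.0, 0.002, 0.002, -0.002], 'tau': [-0.0, -48.063, 29.853, 0.02, -0.0, -0.0], 'tcp_pos': [0.141, 0.557, 0.23], 'orientation': [0.702, 0.087, 0.702, -0.088], 'wrist_force': [0.184, 0.443, -0.511], 'ft_torque': [-0.015, -0.017, -0.034], 'finger_gap': 0.085}
[[-0.001  0.245  0.969]
 [-0.002  0.969 -0.245]
 [-1.    -0.002 -0.   ]]
scene (array([ 1.36758167, -0.47040119,  1.229772  ]), array([-0.51691196,  0.34639824, -0.78299023])) {'vertical_fov': 45.95411405339261, 'cx': 272.36484108526804, 'cy': 212.51419397749507, 'k1': -0.032404686337875105}
top (array([0.51067196, 0.00919529, 1.35235114]), array([ 0.05563373, -0.00575427, -0.99850616])) {'vertical_fov': 50.83810455462787, 'cx': 282.7148638148247, 'cy': 205.47146787118015, 'k1': -0.08371816938619399}
stand_edge {'scene': [([263.4, 213.1], 0.64)], 'top': [([286.6, 208.8], 0.8)]}
    [ 0.5877 -0.0128  0.0783] 0.0051
tray_home {'scene': [], 'top': [([332.6, 192.0], 0.44), ([337.8, 232.9], 0.42)]}
tray {'scene': [([224.3, 224.5], 0.57), ([202.9, 234.5], 0.44)], 'top': [([330.0, 215.5], 0.56)]}
    [ 0.5685 -0.1354  0.0911] 0.0067
tray_spout {'scene': [([257.0, 211.5], 0.97)], 'top': [([288.4, 208.4], 0.83)]}
    [ 0.5845 -0.024   0.091 ] 0.0022
tray_rear {'scene': [([189.1, 234.7], 0.97)], 'top': [([363.6, 223.1], 0.72)]}
    [ 0.5454 -0.2343  0.09  ] 0.0042
bin {'scene': [([295.0, 219.4], 0.76), ([263.4, 210.1], 0.21)], 'top': []}
stand {'scene': [([240.2, 234.0], 0.81), ([121.4, 282.8], 0.66)], 'top': [([308.7, 212.4], 0.69)]}
    [ 0.5779 -0.0853  0.0171] 0.0002
```

View pics/scene0.png

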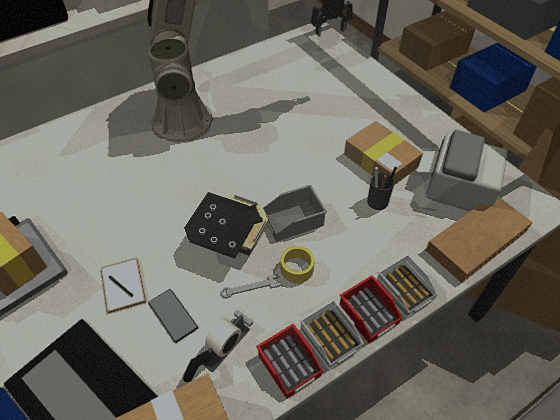

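View pics/top0.png

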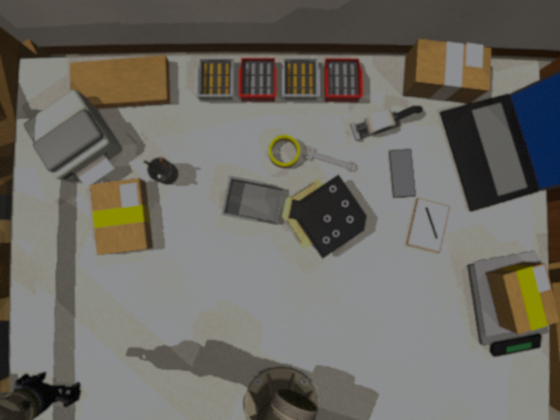

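```bash
python3 - <<'E'
import cv2
for n,(a,b,c,d) in {"scene":(140,290,140,340),"top":(140,290,190,390)}.items():
    i=cv2.imread(f"pics/{n}0.png")[a:b,c:d]; cv2.imwrite(f"pics/{n}0z.png",cv2.resize(i,None,fx=4,fy=4,interpolation=cv2.INTER_CUBIC))
E
```

```text
(no output)
```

View pics/scene0z.png

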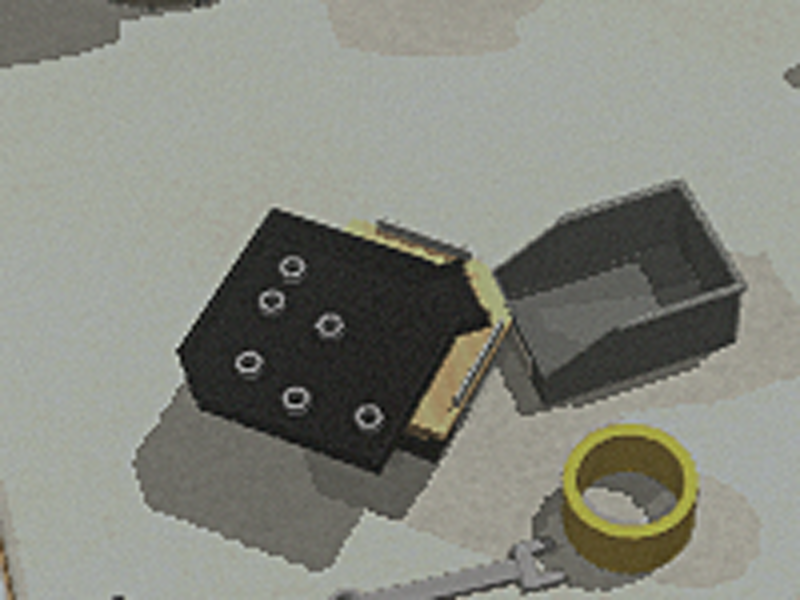

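View pics/top0z.png

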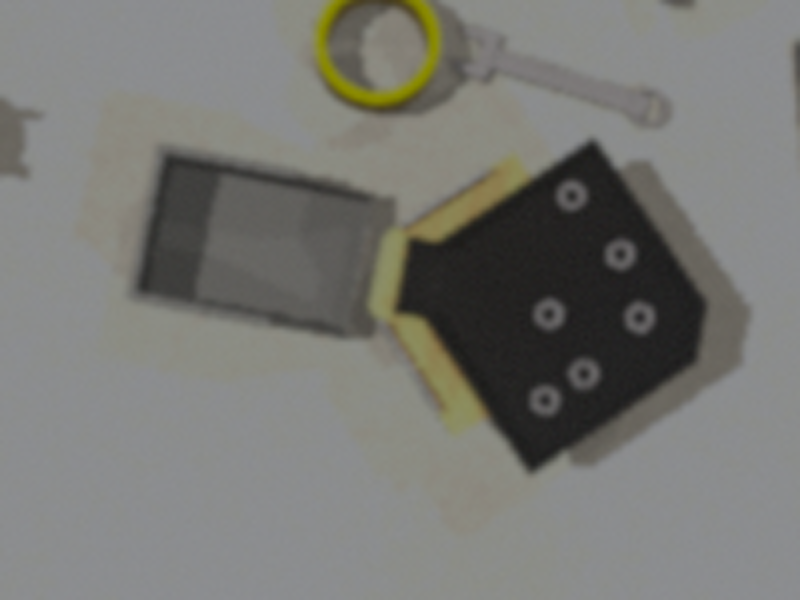

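The scene view shows the black tray at about (222,225), its spout pointing at the bin around (295,210). Top view: the tray is around (327,215), the spout around (290,210) and the rear cut around (365,222). All six nuts are well away from the rear wall by roughly 15 mm or more. The pinpoint results disagree with each other by 5 mm, so I'll fit outlines instead.

```bash
cat > fit.py <<'E'
from h import *
from scipy.optimize import minimize
S2=np.sqrt(.5)
TR=np.array([(-100,20),(0,120.2),(92,28),(117,28),(117,-28),(92,-28),(0,-120.2),(-100,-20)])/1000
ST=np.array([(80,26),(0,106),(-28-0,78),(-78,28),(-78,-28),(0,-106),(80,-26)])/1000
def W(pose,xy,z):
    c,s=np.cos(pose[2]),np.sin(pose[2]); xy=np.atleast_2d(xy)
    return np.c_[pose[0]+c*xy[:,0]-s*xy[:,1],pose[1]+s*xy[:,0]+c*xy[:,1],np.full(len(xy),z)]
SC=8
def fill(img,p,X,v=1):
    q=np.array([proj(p,x) for x in X]); cv2.fillPoly(img,[np.round(q*256).astype(np.int32)],v,shift=8)
def sil_tray(p,pose):
    m=np.zeros((420*1,560),np.float32)
    big=np.zeros((420*4,560*4),np.uint8)
    B=TR; body=np.array([b for b in B])
    for z,poly in((.08,TR),(.095,TR),(.102,np.vstack([TR[:3],[ (92/1000,-28/1000)],TR[6:]]))):
        q=np.array([proj(p,x) for x in W(pose,poly,z)]); q=(q+.5)*4-.5
        cv2.fillPoly(big,[np.round(q*256).astype(np.int32)],1,shift=8)
    # side faces
    for i in range(len(TR)):
        a,b=TR[i],TR[(i+1)%len(TR)]; h=.102 if i in(0,1,5,6,7) else .095
        X=np.vstack([W(pose,[a,b],.08),W(pose,[b,a],h)])
        q=np.array([proj(p,x) for x in X]); q=(q+.5)*4-.5
        cv2.fillPoly(big,[np.round(q*256).astype(np.int32)],1,shift=8)
    return cv2.resize(big.astype(np.float32),(560,420),interpolation=cv2.INTER_AREA)
def sil_flat(p,pose,poly,z):
    big=np.zeros((420*4,560*4),np.uint8)
    q=np.array([proj(p,x) for x in W(pose,poly,z)]); q=(q+.5)*4-.5
    cv2.fillPoly(big,[np.round(q*256).astype(np.int32)],1,shift=8)
    return cv2.resize(big.astype(np.float32),(560,420),interpolation=cv2.INTER_AREA)
def traymask(p):
    o=models.outline_of("tray",p)
    m=o[0]["pixels"].astype(np.uint8)
    m=cv2.morphologyEx(m,cv2.MORPH_CLOSE,np.ones((9,9),np.uint8)) if False else m
    c,_=cv2.findContours(m,cv2.RETR_EXTERNAL,cv2.CHAIN_APPROX_NONE); c=max(c,key=cv2.contourArea)
    r=np.zeros_like(m); cv2.drawContours(r,[c],-1,1,-1); print("tray conf",o[0]["conf"],r.sum()); return r.astype(np.float32)
def opt(f,x0,d=(.01,.01,.05)):
    sx=np.vstack([x0]+[np.array(x0)+np.eye(3)[i]*d[i] for i in range(3)])
    return minimize(f,x0,method="Nelder-Mead",options=dict(initial_simplex=sx,xatol=1e-4,fatol=.01,maxiter=250))
E
cat > b.py <<'E'
from fit import *
P={n:optics.read_camera(n) for n in("scene","top")}
M={n:traymask(P[n]) for n in P}
for names in(["scene"],["top"],["scene","top"]):
    f=lambda x:sum(np.abs(sil_tray(P[n],x)-M[n]).sum() for n in names)
    r=opt(f,[.566,-.135,1.39]); r=opt(f,r.x,(.003,-.003,-.02)); print("tray",names,r.x.round(4),np.degrees(r.x[2]).round(2),r.fun)
tp=r.x
# plywood mask: yellowish near
for n in P:
    hsv=cv2.cvtColor(P[n]["pixels"],cv2.COLOR_BGR2HSV); 
    near=cv2.dilate(sil_flat(P[n],tp,ST*1.2+[.05,0],.08)>0,None) if 0 else None
    q=proj(P[n],[.58,-.06,.08]); print(n,hsv[int(q[1])-0,int(q[0])])
np.save("tp.npy",tp)
for n in P: 
    im=P[n]["pixels"].copy(); c,_=cv2.findContours((sil_tray(P[n],tp)>.5).astype(np.uint8),0,1)
    cc=np.array([proj(P[n],x) for x in W(tp,TR,.102)]); a=proj(P[n],tp.tolist()[:2]+[.08]).astype(int)
    z=cv2.resize(im[a[1]-50:a[1]+50,a[0]-65:a[0]+65],None,fx=6,fy=6,interpolation=cv2.INTER_CUBIC)
    k=((c[0][:,0]-[a[0]-65,a[1]-50]+.5)*6).astype(int); cv2.polylines(z,[k],True,(0,0,255),1)
    cv2.imwrite(f"pics/fit_{n}.png",z)
    np.savez(f"p_{n}.npz",**{k:np.array(v) for k,v in P[n].items()})
E
python3 b.py
```

```text
Traceback (most recent call last):
  File "b.py", line 3, in <module>
    M={n:traymask(P[n]) for n in P}
         ~~~~~~~~^^^^^^
  File "fit.py", line 33, in traymask
    m=o[0]["pixels"].astype(np.uint8)
      ~^^^
IndexError: list index out of range
```

The network missed the tray outline this time, so I'll segment the tray by its blackness instead.

```bash
python3 - <<'E'
s=open('fit.py').read()
i=s.index("def traymask"); j=s.index("def opt(")
s=s[:i]+'''def traymask(p):
    g=cv2.GaussianBlur(p["pixels"],(3,3),0).max(axis=2)
    a=proj(p,[.566,-.12,.083]).astype(int)
    m=(g<(60)).astype(np.uint8)
    c,_=cv2.findContours(m,cv2.RETR_EXTERNAL,cv2.CHAIN_APPROX_NONE)
    c=[k for k in c if cv2.pointPolygonTest(k,(float(a[0]),float(a[1])),True)>-8]; c=max(c,key=cv2.contourArea)
    r=np.zeros_like(m); cv2.drawContours(r,[c],-1,1,-1); print("area",r.sum()); return r.astype(np.float32)
'''+s[j:]
open('fit.py','w').write(s)
E
python3 b.py
```

```text
area 3117
area 3525
tray ['scene'] [ 0.5638 -0.1376  1.3835] 79.27 161.9375
tray ['top'] [ 0.5638 -0.1415  1.381 ] 79.13 116.4375
tray ['scene', 'top'] [ 0.5636 -0.1403  1.3886] 79.56 343.625
scene [ 6 35 36]
top [15 14 37]
```

View pics/fit_scene.png

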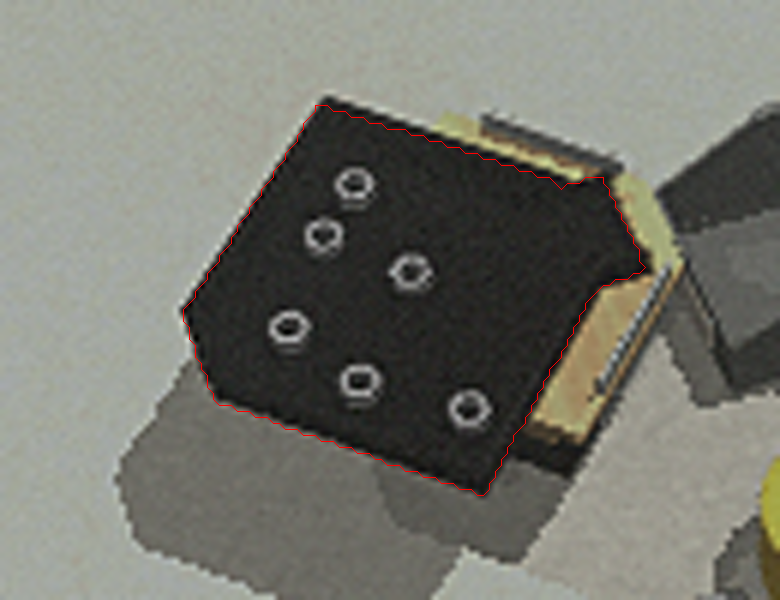

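View pics/fit_top.png

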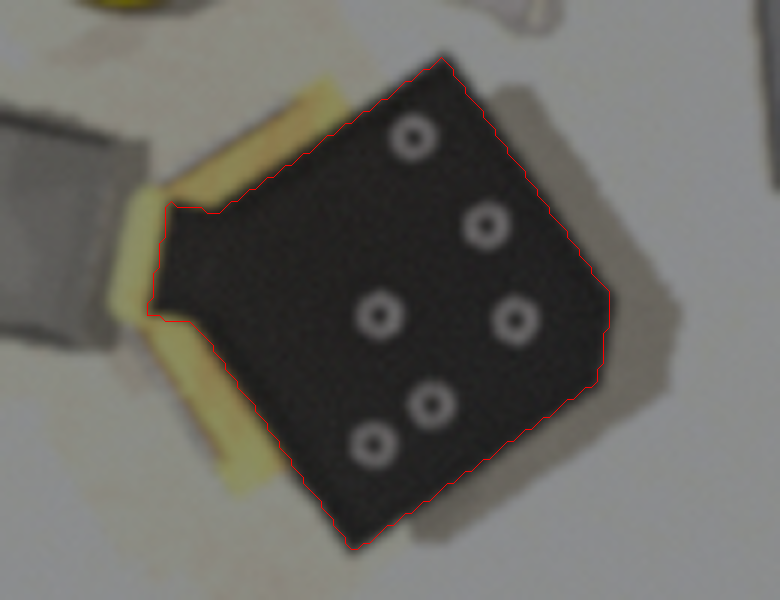

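```bash
cat > c.py <<'E'
from fit import *
def ld(n):
    d=np.load(f"p_{n}.npz"); return {k:(d[k] if d[k].ndim else float(d[k])) for k in d if k in("pixels","vertical_fov","cx","cy","k1","extrinsics")}
P={n:ld(n) for n in("scene","top")}
M={};TM={}
for n in P:
    im=cv2.GaussianBlur(P[n]["pixels"],(3,3),0); hsv=cv2.cvtColor(im,cv2.COLOR_BGR2HSV)
    m=(hsv[...,1]>50)&(hsv[...,2]>80)&(hsv[...,0]>8)&(hsv[...,0]<35)
    a=proj(P[n],[.585,-.06,.08]).astype(int); w=np.zeros_like(m); w[a[1]-45:a[1]+45,a[0]-45:a[0]+35 if n=="scene" else a[0]+45]=1
    t=traymask(P[n]); m=m&w
    if n=="scene": m[235:]&=True
    M[n]=m.astype(np.float32); TM[n]=t; print(n,m.sum())
def cost(x,names):
    c=0
    for n in names:
        s=sil_flat(P[n],x,ST,.08)*(1-TM[n]); 
        c+=np.abs(s-M[n]).sum()
    return c
for names in(["scene"],["top"],["scene","top"]):
    best=None
    for y0 in(.57,.575,.58):
        f=lambda x:cost(x,names)
        r=opt(f,[y0,-.085,1.37]); r=opt(f,r.x,(.003,-.003,-.02))
        if best is None or r.fun<best.fun:best=r
    r=best; print("stand",names,r.x.round(4),np.degrees(r.x[2]).round(2),r.fun.round(1), "edge",W(r.x,[(.08,0)],.08).round(4),"home rear",W(r.x,[(-.118,0)],.08).round(4))
sp=r.x; np.save("sp.npy",sp)
tp=np.array([.5637,-.140,np.radians(79.3)])
d=sp[:2]+W(sp,[(-.018,0)],0)[0,:2]*0; h=W(sp,[(-.018,0)],0)[0,:2]-tp[:2]; c,s=np.cos(sp[2]),np.sin(sp[2]); print("short in stand axes",c*h[0]+s*h[1],-s*h[0]+c*h[1])
for n in P:
    a=proj(P[n],tp.tolist()[:2]+[.08]).astype(int); z=cv2.resize(P[n]["pixels"][a[1]-50:a[1]+50,a[0]-65:a[0]+65],None,fx=6,fy=6,interpolation=cv2.INTER_CUBIC)
    for poly,zz,po in((ST,.08,sp),(TR,.102,tp)):
        q=np.array([proj(P[n],x) for x in W(po,poly,zz)]); cv2.polylines(z,[((q-[a[0]-65,a[1]-50]+.5)*6).astype(int)],True,(0,0,255) if poly is ST else (0,255,0),1)
    cv2.imwrite(f"pics/st_{n}.png",z)
E
python3 c.py
```

```text
area 3117
scene 490
area 3525
top 807
stand ['scene'] [ 0.5769 -0.0839  1.3439] 77.0 120.5 edge [[ 0.5949 -0.0059  0.08  ]] home rear [[ 0.5504 -0.1988  0.08  ]]
stand ['top'] [ 0.5724 -0.0885  1.3619] 78.03 229.9 edge [[ 0.589  -0.0103  0.08  ]] home rear [[ 0.548 -0.204  0.08 ]]
stand ['scene', 'top'] [ 0.5739 -0.0858  1.3529] 77.52 406.8 edge [[ 0.5912 -0.0077  0.08  ]] home rear [[ 0.5484 -0.2011  0.08  ]]
short in stand axes 0.03708683323880654 0.0017328996242490704
```

View pics/st_scene.png

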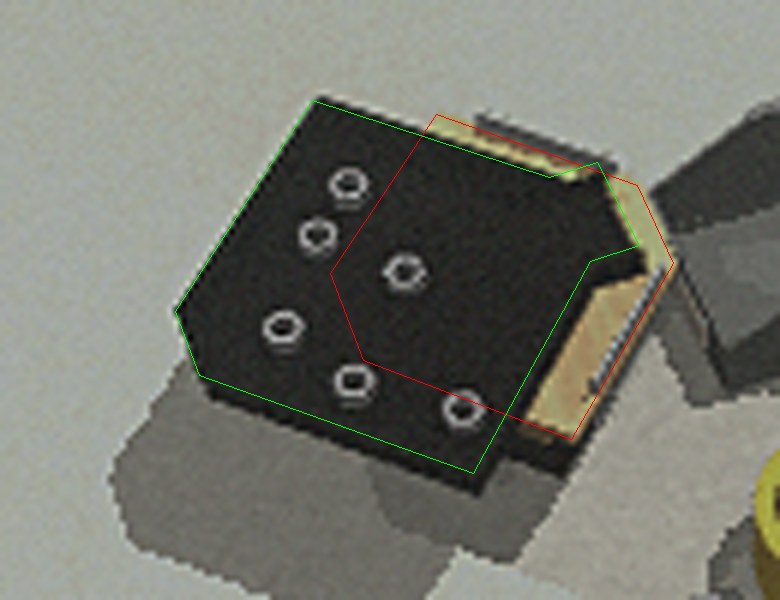

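View pics/st_top.png

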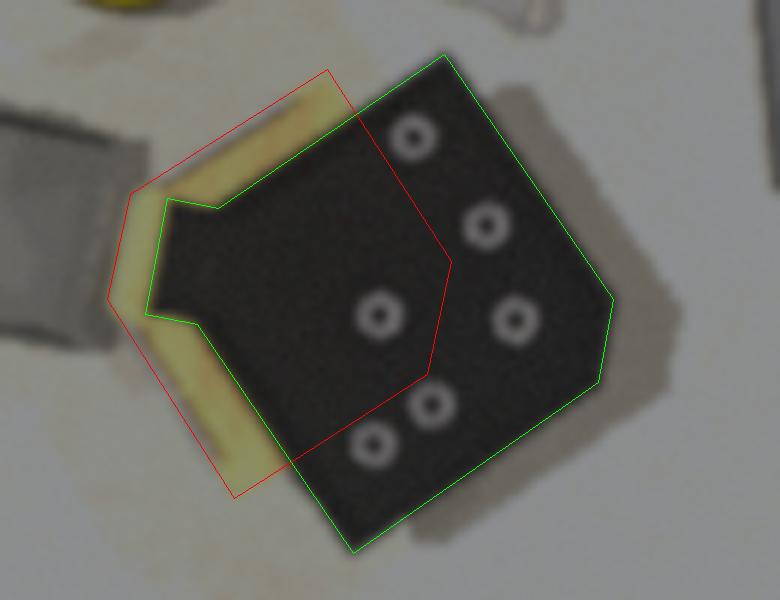

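Tray pose is about (0.564, −0.140) with yaw 79.3°. The stand's yaw is about 77.8°, and the tray is about 37 mm short, which falls within the stated 33–44 mm. The rear rim centre is at about (0.546, −0.234), and it agrees with the network's point. Next I move over it at height with the jaws preset to about 30 mm.

servo_tool:
  moves:
    - [0,-1.5,1.3,0,0.3]
    - [0,-3.3,2.9,-0.006,0.3]
    - [0,-3.3,2.9,-0.006,0.3]
    - [0,-3.3,2.9,-0.006,0.3]
    - [0,-3.3,2.9,-0.006,0.3]
    - [0,-3.3,2.9,-0.006,0.3]
    - [0,-3.3,2.9,-0.006,0.3]
    - [0,-3.3,2.9,-0.006,0.3]
    - [0,-3.3,2.9,-0.006,0.3]
    - [0,-3.3,2.9,-0.006,0.3]
  grip_force: 25

```text
clock: 2.3
tcp_pos: [0.3391, 0.191, 0.2316]
orientation: [0.704, 0.068, 0.703, -0.068]
wrist_force: [1.4, 0.7, 0.0]
finger_gap: 0.0298
```

servo_tool:
  moves:
    - [0,-3.3,2.9,0,0.3]
    - [0,-3.3,2.9,0,0.3]
    - [0,-3.3,2.9,0,0.3]
    - [0,-3.3,2.9,0,0.3]
    - [0,-3.3,2.9,0,0.3]
    - [0,-3.3,2.9,0,0.3]
    - [0,-3.3,2.9,0,0.3]
    - [0,-3.3,2.9,0,0.3]
    - [0,-3.3,2.9,0,0.3]
    - [0,-1.5,1.3,0,0.3]

```text
clock: 3.55
tcp_pos: [0.5483, -0.1689, 0.2309]
orientation: [0.704, 0.069, 0.704, -0.069]
wrist_force: [-0.1, 0.3, 0.3]
finger_gap: 0.03
```

```bash
cat > st.py <<'E'
from h import *
import sys
s=env.get_state(); R=Rq(s["orientation"]); p=np.array(s["tcp_pos"])
print("t",s["clock"],"tcp",p.round(4),"yaw",np.degrees(np.arctan2(R[1,1],R[0,1])).round(2),"F",np.round(s["wrist_force"],2),"T",np.round(s["ft_torque"],2),"gap",round(float(s["finger_gap"]),4),"j",np.round(s["joint_pos"],2))
if len(sys.argv)>1:
    t=np.array([float(v) for v in sys.argv[1:4]]); print("tool shift cm",((t-p)@R*100).round(2))
E
python3 st.py .5459 -.2343 .115
```

```text
t 3.55 tcp [ 0.5483 -0.1689  0.2309] yaw 78.79 F [-0.07  0.27  0.25] T [ 0.01 -0.03  0.01] gap 0.03 j [-0.44  0.31  0.04  1.3  -0.   -0.24]
tool shift cm [11.59 -6.46  1.04]
```

servo_tool:
  moves:
    - [0,-2.2,0.4,-0.009,0.3]
    - [0,-2.2,0.4,0,0.3]
    - [0,-2.05,0.25,0,0.3]
    - [1,0,0,0,0.3]
    - [2.5,0,0,0,0.3]
    - [2.5,0,0,0,0.3]
    - [2.5,0,0,0,0.3]
    - [2,0,0,0,0.3]
    - [0.5,0,0,0,0.3]
    - [0,0,0,0,0.3]

```text
clock: 4.8
tcp_pos: [0.5454, -0.2315, 0.1212]
orientation: [0.704, 0.065, 0.704, -0.065]
wrist_force: [0.2, 0.2, -0.1]
finger_gap: 0.0294
```

```bash
python3 st.py .5459 -.2343 .094; cat > look.py <<'E'
from h import *
import sys
tag=sys.argv[1]; c=[float(v) for v in sys.argv[2:5]]
for n in("scene","top"):
    p=optics.read_camera(n); a=proj(p,c).astype(int); w=int(sys.argv[5]) if len(sys.argv)>5 else 50
    y0=max(a[1]-int(w*.75),0);x0=max(a[0]-w,0)
    z=cv2.resize(p["pixels"][y0:a[1]+int(w*.75),x0:a[0]+w],None,fx=380/w,fy=380/w,interpolation=cv2.INTER_CUBIC)
    cv2.imwrite(f"pics/{tag}_{n}.png",z)
E
python3 look.py ap .55 -.2 .1 40
```

```text
t 4.8 tcp [ 0.5454 -0.2315  0.1212] yaw 79.43 F [ 0.2   0.25 -0.12] T [-0.05 -0.06  0.01] gap 0.0294 j [-0.54  0.4  -0.1   1.07  0.   -0.35]
tool shift cm [ 2.72 -0.27  0.1 ]
```

View pics/ap_scene.png

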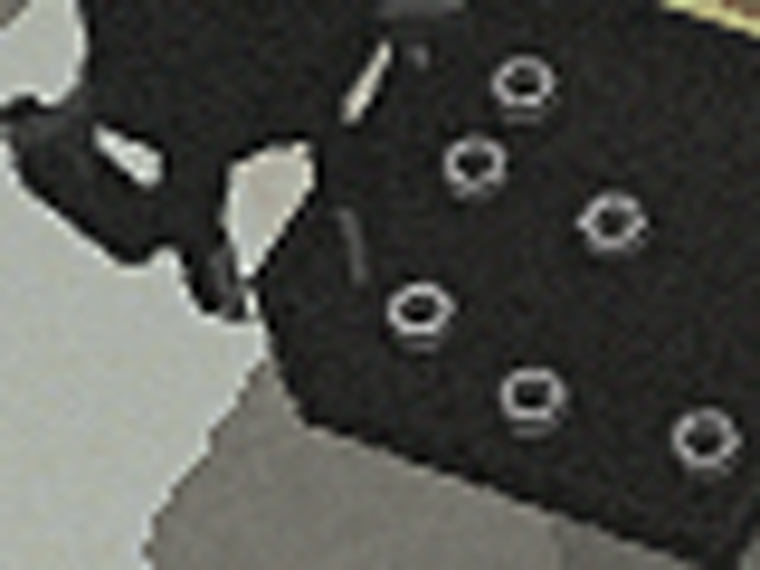

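View pics/ap_top.png

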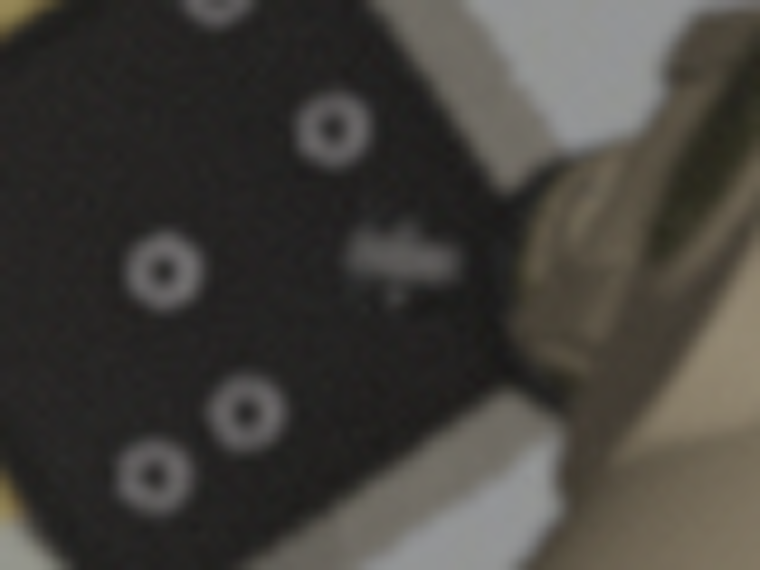

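In the scene view the outer finger, tip near (235,310), hangs clear outside the rear wall. The inner finger is inside the wall, and the nuts are clear of it. I'll lower until the tips sit a few mm below the rim centre.

servo_tool:
  moves:
    - [0.5,-0.2,0.1,0,0.3]
    - [0.6,0,0,0,0.3]
    - [0.6,0,0,0,0.3]
    - [0.3,0,0,0,0.3]
    - [0.2,0,0,0,0.3]
    - [0,0,0,0,0.3]
    - [0,0,0,0,0.3]
    - [0,0,0,0,0.3]
    - [0,0,0,0,0.3]
    - [0,0,0,0,0.3]

```text
clock: 6.15
tcp_pos: [0.5462, -0.2342, 0.0993]
orientation: [0.704, 0.065, 0.704, -0.065]
wrist_force: [0.6, 0.6, 0.0]
finger_gap: 0.03
```

```bash
python3 st.py .5459 -.2343 .094
```

```text
t 6.15 tcp [ 0.5462 -0.2342  0.0993] yaw 79.41 F [0.61 0.57 0.02] T [ 0.01 -0.04  0.01] gap 0.03 j [-0.54  0.42 -0.13  1.02  0.   -0.36]
tool shift cm [ 0.53 -0.02 -0.03]
```

servo_tool:
  moves:
    - [0.3,0,0,0,0.3]
    - [0.3,0,0,0,0.3]
    - [0,0,0,0,0.5]
    - [0,0,0,0,0.7]
    - [0,0,0,0,0.85]
    - [0,0,0,0,1]
    - [0,0,0,0,1]
    - [0,0,0,0,1]
    - [0,0,0,0,1]
    - [0,0,0,0,1]
  grip_force: 30

```text
clock: 7.4
tcp_pos: [0.5463, -0.2343, 0.0934]
orientation: [0.704, 0.065, 0.704, -0.065]
wrist_force: [-0.5, -2.0, 0.4]
finger_gap: 0.0062
```

```bash
python3 st.py
```

```text
t 7.4 tcp [ 0.5463 -0.2343  0.0934] yaw 79.41 F [-0.45 -2.01  0.41] T [-0.39  0.03 -0.06] gap 0.0062 j [-0.54  0.42 -0.14  1.01 -0.   -0.36]
```

The gap is 6.2 mm, not 8, so the tips may be holding the rim off its widest line. I'll re-close 3 mm lower to find out.

servo_tool:
  moves:
    - [0,0,0,0,0.6]
    - [0,0,0,0,0.6]
    - [0.3,0,0,0,0.6]
    - [0,0,0,0,0.6]
    - [0,0,0,0,0.8]
    - [0,0,0,0,1]
    - [0,0,0,0,1]
    - [0,0,0,0,1]
    - [0,0,0,0,1]
    - [0,0,0,0,1]

```text
clock: 8.65
tcp_pos: [0.5462, -0.2341, 0.0903]
orientation: [0.704, 0.065, 0.704, -0.065]
wrist_force: [0.6, 0.0, -0.3]
finger_gap: 0.007
```

```bash
python3 st.py; python3 look.py gr .55 -.2 .1 40
```

```text
t 8.65 tcp [ 0.5462 -0.2341  0.0903] yaw 79.41 F [ 0.56  0.01 -0.28] T [-0.   -0.06 -0.  ] gap 0.007 j [-0.54  0.43 -0.14  1.    0.   -0.36]
```

View pics/gr_scene.png

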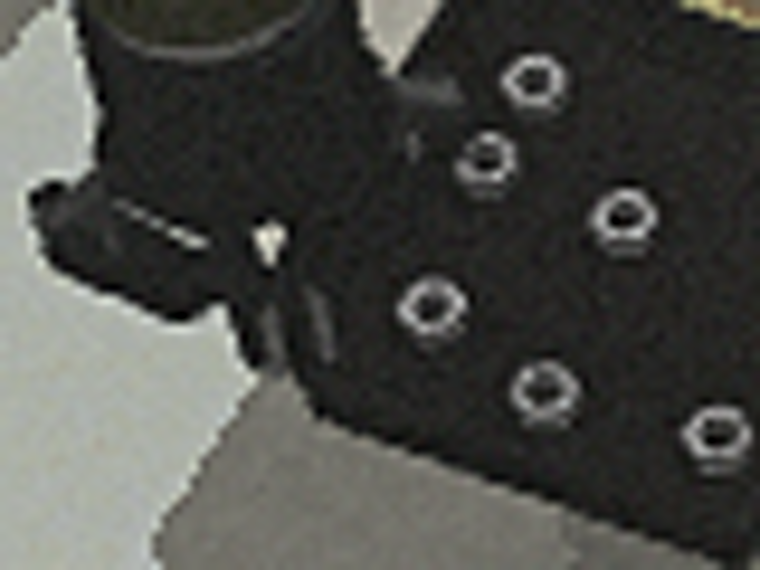

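The grip is good, with a 7.0 mm gap and no side load. Now I slide slowly, 35 mm first, turning to the stand's yaw.

servo_tool:
  moves:
    - [0,0.2,0,0,1]
    - [0,0.35,-0.05,0.004,1]
    - [0,0.4,-0.05,0.004,1]
    - [0,0.45,-0.05,0.004,1]
    - [0,0.45,-0.05,0.004,1]
    - [0,0.45,-0.05,0.004,1]
    - [0,0.4,-0.05,0.004,1]
    - [0,0.3,0,0.004,1]
    - [0,0.2,0,0,1]
    - [0,0,0,0,1]

```text
clock: 10.0
tcp_pos: [0.5491, -0.2025, 0.0902]
orientation: [0.703, 0.075, 0.703, -0.075]
wrist_force: [-2.4, -3.8, -0.5]
finger_gap: 0.0064
```

```bash
python3 st.py
```

```text
t 10.0 tcp [ 0.5491 -0.2025  0.0902] yaw 77.79 F [-2.39 -3.77 -0.54] T [-0.62  0.5  -0.01] gap 0.0064 j [-0.49  0.41 -0.17  0.99 -0.   -0.28]
```

servo_tool:
  moves:
    - [0,0.15,0,0,1]
    - [0,0.15,0,0,1]
    - [0,0.1,0,0,1]
    - [0,0,0,0,1]
    - [0,0,0,0,1]
    - [0,0,0,0,1]
    - [0,0,0,0,1]
    - [0,0,0,0,1]
    - [0,0,0,0,1]
    - [0,0,0,0,1]

```text
clock: 11.25
tcp_pos: [0.5486, -0.2014, 0.0903]
orientation: [0.702, 0.074, 0.704, -0.078]
wrist_force: [-7.1, -11.8, -0.3]
finger_gap: 0.0061
```

```bash
python3 st.py; python3 look.py sl .565 -.11 .08 60
```

```text
t 11.25 tcp [ 0.5486 -0.2014  0.0903] yaw 77.65 F [ -7.14 -11.77  -0.32] T [-2.39  1.5   0.05] gap 0.0061 j [-0.49  0.41 -0.17  0.99 -0.01 -0.27]
```

View pics/sl_scene.png

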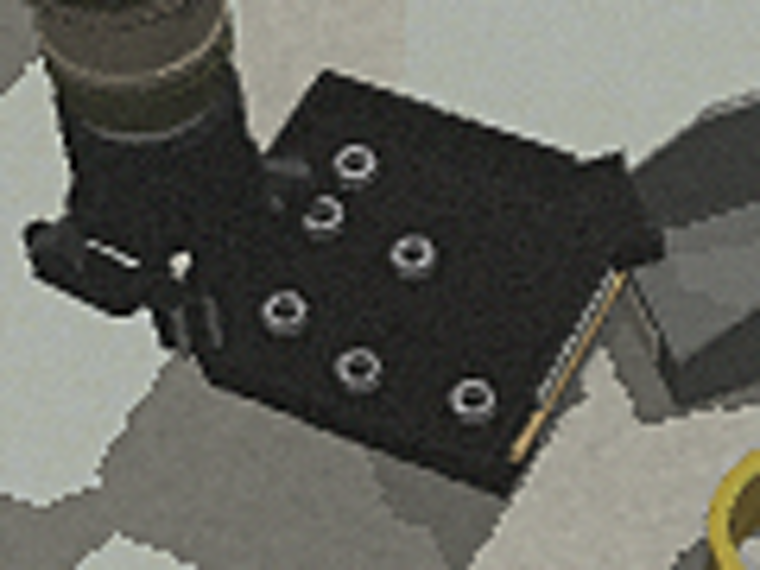

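View pics/sl_top.png

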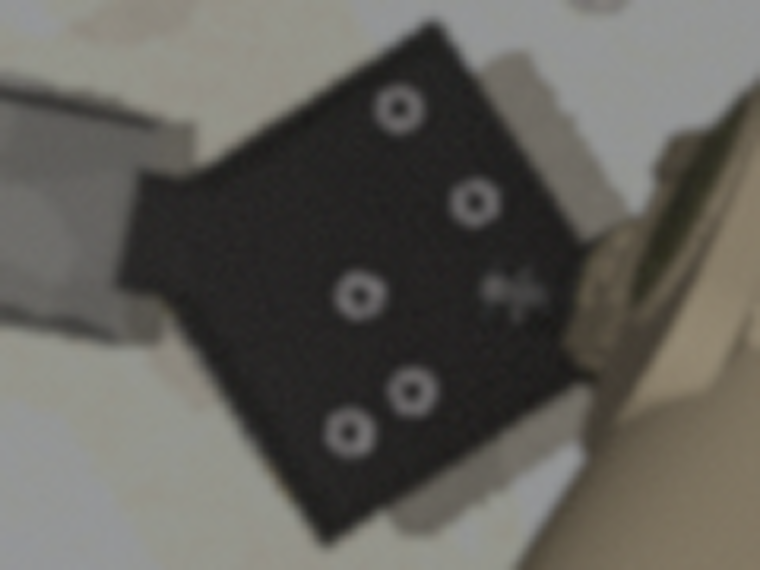

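The tray's spout is through the gap. Both stops appear loaded, but the side force is uneven. I'll release, shift sideways to relax the grip, re-grip and press again.

servo_tool:
  moves:
    - [0,0,0,0,0.7]
    - [0,0,0,0,0.7]
    - [0,-0.2,-0.15,0,0.7]
    - [0,0,0,0,0.8]
    - [0,0,0,0,1]
    - [0,0,0,0,1]
    - [0,0,0,0,1]
    - [0,0.1,0,0,1]
    - [0,0.1,0,0,1]
    - [0,0,0,0,1]

```text
clock: 12.6
tcp_pos: [0.5483, -0.201, 0.0905]
orientation: [0.703, 0.074, 0.703, -0.078]
wrist_force: [-5.9, -11.0, -0.5]
finger_gap: 0.0066
```

```bash
python3 st.py
```

```text
t 12.6 tcp [ 0.5483 -0.201   0.0905] yaw 77.69 F [ -5.86 -11.04  -0.5 ] T [-2.36  0.9  -0.02] gap 0.0066 j [-0.49  0.41 -0.17  0.99 -0.01 -0.27]
```

servo_tool:
  moves:
    - [0,0,0,0,0.7]
    - [0,0,0,0,0.6]
    - [0,0,0,0,0.6]
    - [0,0,0,0,0.6]
    - [0,0,0,0,0.6]
    - [0,0,0,0,0.6]
    - [0,0,0,0,0.6]
    - [0,0,0,0,0.6]
    - [0,0,0,0,0.6]
    - [0,0,0,0,0.6]

```text
clock: 13.85
tcp_pos: [0.5489, -0.1979, 0.0903]
orientation: [0.703, 0.075, 0.703, -0.075]
wrist_force: [-0.0, 0.2, 0.4]
finger_gap: 0.0168
```

```bash
python3 st.py; cat > d.py <<'E'
from fit import *
import sys
tag=sys.argv[1]
P={n:optics.read_camera(n) for n in("scene","top")}
M={n:traymask(P[n]) for n in P}
WT={n:cv2.erode(sil_flat(P[n],np.array([.57,-.104,1.358]),np.array([(-.035,-.16),(-.035,.16),(.15,.16),(.15,-.16)]),.09),None) for n in P}
for n in P:
    # exclude dark plywood side in scene (below the right corner) & bin interior
    pass
for names in(["scene"],["top"],["scene","top"]):
    f=lambda x:sum((WT[n]*np.abs(sil_tray(P[n],x)-M[n])).sum() for n in names)
    r=opt(f,[.570,-.104,1.36]); r=opt(f,r.x,(.003,-.003,-.02)); print("tray",names,r.x.round(4),np.degrees(r.x[2]).round(2),r.fun.round(1))
tp=r.x
for n in P:
    a=proj(P[n],[.57,-.1,.08]).astype(int); z=cv2.resize(P[n]["pixels"][a[1]-45:a[1]+45,a[0]-60:a[0]+60],None,fx=6.6,fy=6.6,interpolation=cv2.INTER_CUBIC)
    q=np.array([proj(P[n],x) for x in W(tp,TR,.102)]); cv2.polylines(z,[((q-[a[0]-60,a[1]-45]+.5)*6.6).astype(int)],True,(0,255,0),1)
    q=np.array([proj(P[n],x) for x in W(np.load("sp.npy"),ST,.08)]); cv2.polylines(z,[((q-[a[0]-60,a[1]-45]+.5)*6.6).astype(int)],True,(0,0,255),1)
    cv2.imwrite(f"pics/{tag}_{n}.png",z)
E
python3 d.py hm
```

```text
t 13.85 tcp [ 0.5489 -0.1979  0.0903] yaw 77.81 F [-0.03  0.18  0.38] T [0.01 0.01 0.  ] gap 0.0168 j [-0.48  0.41 -0.17  0.99  0.   -0.27]
area 4244
area 3471
tray ['scene'] [ 0.5672 -0.1038  1.361 ] 77.98 179.2
tray ['top'] [ 0.5687 -0.1062  1.3589] 77.86 68.5
tray ['scene', 'top'] [ 0.568  -0.1056  1.3597] 77.9 268.9
```

View pics/hm_scene.png

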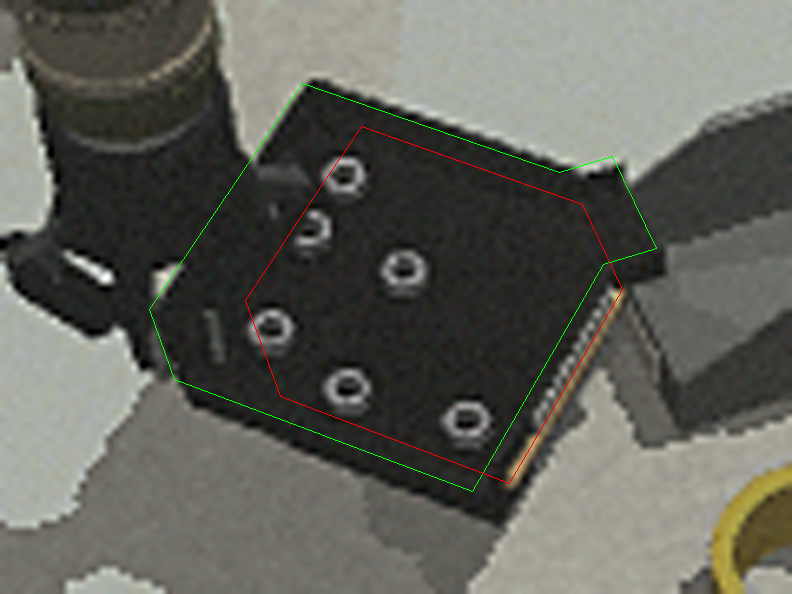

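View pics/hm_top.png

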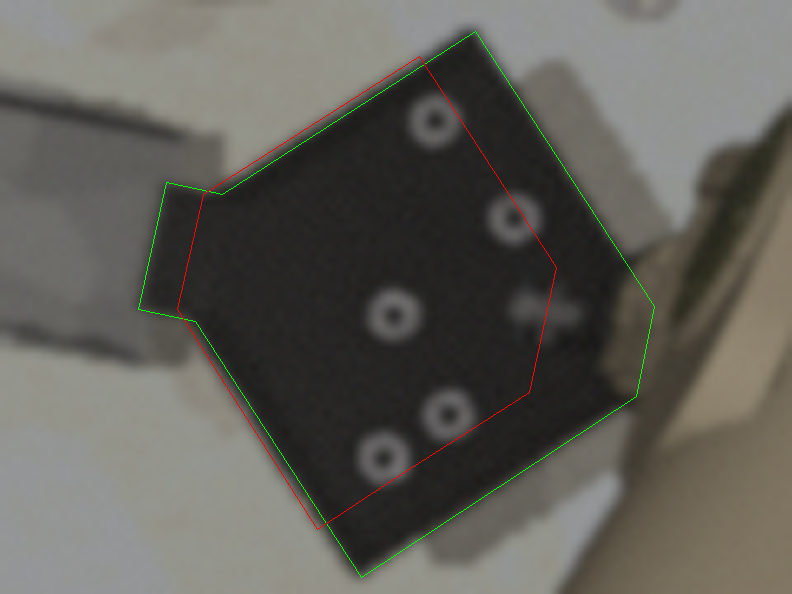

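The top-view fits agree: tray (0.5687, −0.1062, 77.9°) against home (0.5687, −0.1061, 78.0°), so the tray is home. Now I re-grip the rear rim with the tips just under its centre line, so the wall can swing past the outer fingertip. The first lift is small.

servo_tool:
  moves:
    - [-0.2,-0.3,-0.05,0,0.6]
    - [-0.2,0,0,0,0.6]
    - [0,0,0,0,0.7]
    - [0,0,0,0,0.8]
    - [0,0,0,0,1]
    - [0,0,0,0,1]
    - [0,0,0,0,1]
    - [0,0,0,0,1]
    - [0,0,0,0,1]
    - [0,0,0,0,1]
  grip_force: 35

```text
clock: 15.2
tcp_pos: [0.5478, -0.201, 0.0944]
orientation: [0.703, 0.075, 0.703, -0.075]
wrist_force: [-1.5, -2.3, 2.1]
finger_gap: 0.0058
```

```bash
python3 st.py
```

```text
t 15.2 tcp [ 0.5478 -0.201   0.0944] yaw 77.8 F [-1.52 -2.35  2.06] T [-0.5   0.37  0.03] gap 0.0058 j [-0.49  0.4  -0.17  1.   -0.   -0.28]
```

servo_tool:
  moves:
    - [-0.3,-0.02,0,0,1]
    - [-0.4,0,0,0,1]
    - [-0.5,0.0,0,0,1]
    - [-0.5,0.05,0,0,1]
    - [-0.5,0.07,0,0,1]
    - [-0.5,0.07,0,0,1]
    - [-0.4,0.06,0,0,1]
    - [-0.3,0.08,0,0,1]
    - [0,0,0,0,1]
    - [0,0,0,0,1]

```text
clock: 16.45
tcp_pos: [0.5484, -0.1978, 0.1282]
orientation: [0.703, 0.075, 0.703, -0.075]
wrist_force: [0.9, 0.6, -2.6]
finger_gap: 0.0063
```

```bash
python3 st.py; python3 look.py l1 .565 -.11 .09 60
```

```text
t 16.45 tcp [ 0.5484 -0.1978  0.1282] yaw 77.8 F [ 0.92  0.61 -2.59] T [ 0.03 -0.02 -0.01] gap 0.0063 j [-0.48  0.38 -0.12  1.07 -0.   -0.27]
```

View pics/l1_scene.png

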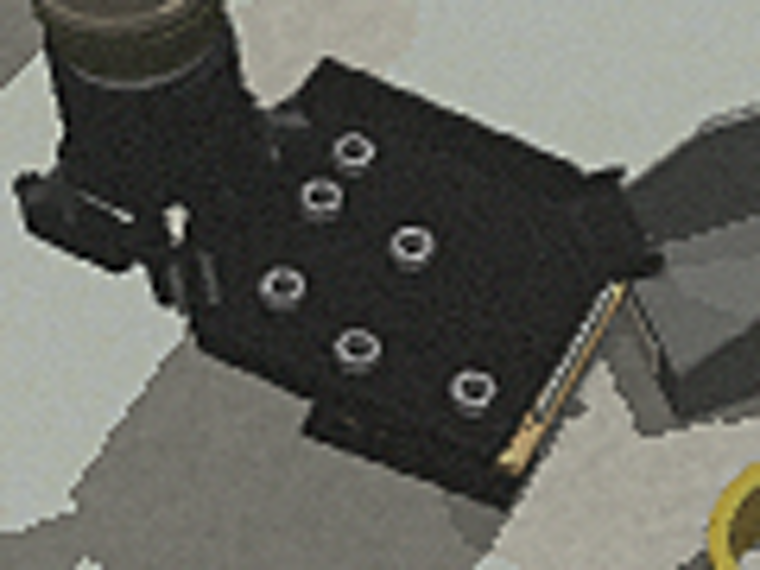

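It lifts cleanly: about 10°, a 2.6 N load, grip steady, and the spout still in the gap. On to about 20°.

servo_tool:
  moves:
    - [-0.3,0.08,0,0,1]
    - [-0.4,0.12,0,0,1]
    - [-0.4,0.13,0,0,1]
    - [-0.4,0.13,0,0,1]
    - [-0.4,0.15,0,0,1]
    - [-0.4,0.16,0,0,1]
    - [-0.4,0.16,0,0,1]
    - [-0.3,0.12,0,0,1]
    - [-0.2,0.08,0,0,1]
    - [0,0,0,0,1]

```text
clock: 17.8
tcp_pos: [0.5509, -0.187, 0.1606]
orientation: [0.703, 0.075, 0.703, -0.075]
wrist_force: [-0.4, -2.0, -1.6]
finger_gap: 0.0059
```

```bash
python3 st.py; python3 look.py l2 .565 -.11 .09 60
```

```text
t 17.8 tcp [ 0.5509 -0.187   0.1606] yaw 77.8 F [-0.39 -2.   -1.56] T [-0.59  0.09 -0.04] gap 0.0059 j [-0.46  0.35 -0.07  1.15 -0.   -0.25]
```

View pics/l2_scene.png

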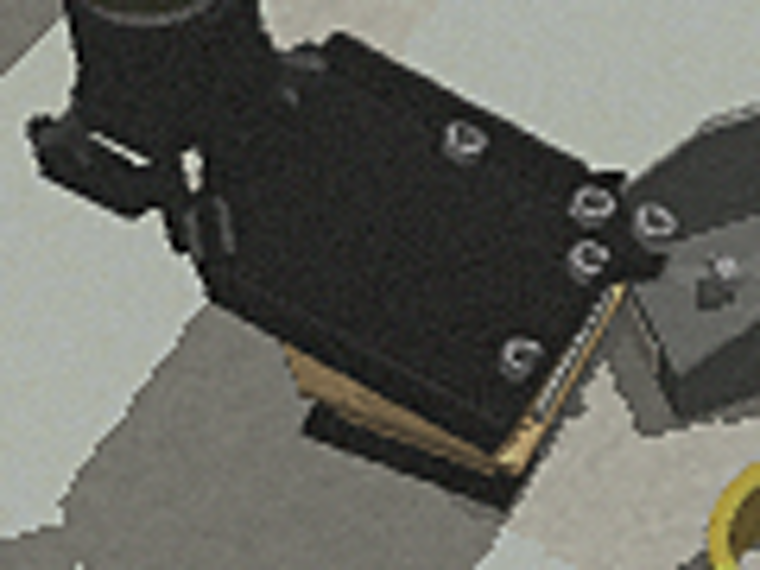

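The nuts are running: one is in the bin and another is in the spout. Continue to about 30°.

servo_tool:
  moves:
    - [-0.3,0.1,0,0,1]
    - [-0.35,0.15,0,0,1]
    - [-0.35,0.18,0,0,1]
    - [-0.35,0.19,0,0,1]
    - [-0.35,0.19,0,0,1]
    - [-0.35,0.2,0,0,1]
    - [-0.35,0.22,0,0,1]
    - [-0.3,0.2,0,0,1]
    - [-0.2,0.17,0,0,1]
    - [0,0,0,0,1]

```text
clock: 19.15
tcp_pos: [0.5544, -0.1717, 0.1901]
orientation: [0.703, 0.075, 0.703, -0.076]
wrist_force: [-2.0, -7.0, 1.2]
finger_gap: 0.0063
```

```bash
python3 st.py; python3 look.py l3 .565 -.08 .09 60
```

```text
t 19.15 tcp [ 0.5544 -0.1717  0.1901] yaw 77.79 F [-2.02 -7.01  1.22] T [-1.22  0.42  0.03] gap 0.0063 j [-0.44  0.34 -0.02  1.21 -0.   -0.22]
```

View pics/l3_scene.png

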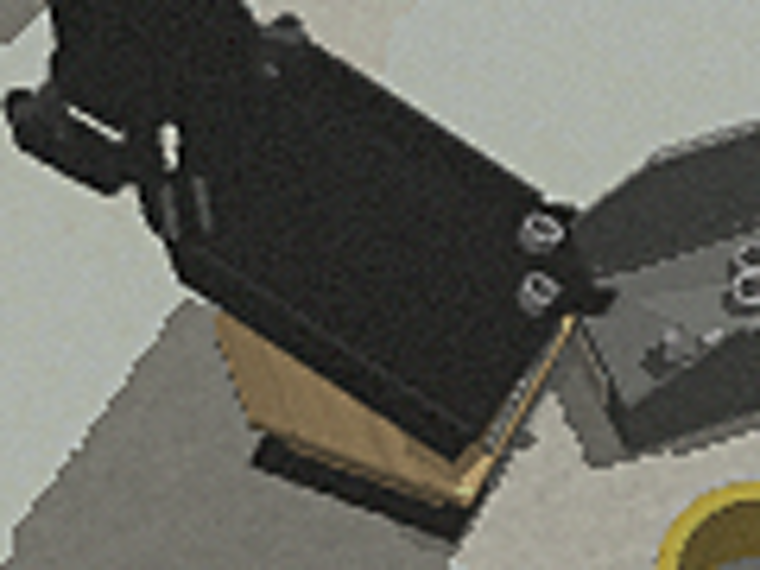

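View pics/l3_top.png

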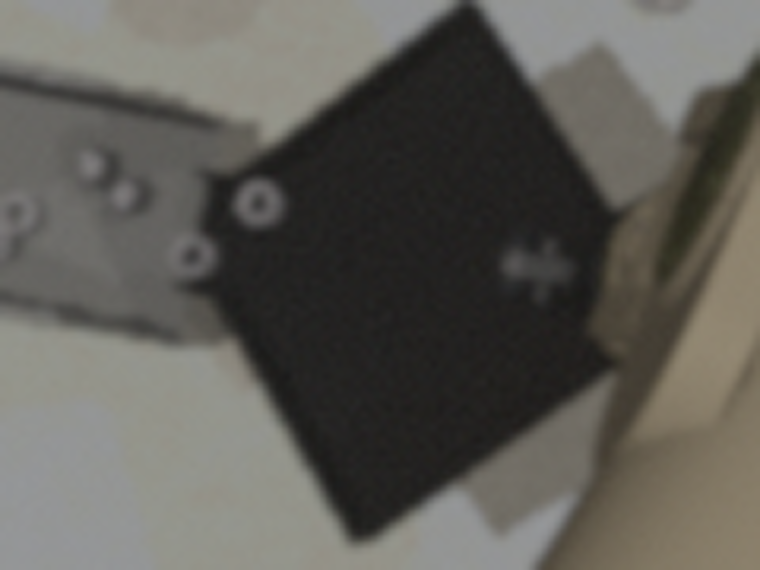

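Four nuts are in the bin. One is leaving the spout and one is at the mouth. The push into the stops has risen to 7 N, so I tip further with a slightly retracted path.

servo_tool:
  moves:
    - [0,-0.15,0,0,1]
    - [-0.2,0.0,0,0,1]
    - [-0.3,0.15,0,0,1]
    - [-0.3,0.2,0,0,1]
    - [-0.3,0.25,0,0,1]
    - [-0.25,0.2,0,0,1]
    - [0,0,0,0,1]
    - [0,0,0,0,1]
    - [0,0,0,0,1]
    - [0,0,0,0,1]

```text
clock: 20.5
tcp_pos: [0.5555, -0.1647, 0.2026]
orientation: [0.703, 0.075, 0.703, -0.075]
wrist_force: [0.2, 0.8, -3.2]
finger_gap: 0.0063
```

```bash
python3 st.py; python3 look.py l4 .575 -.04 .09 60
```

```text
t 20.5 tcp [ 0.5555 -0.1647  0.2026] yaw 77.8 F [ 0.17  0.82 -3.16] T [ 0.13 -0.02  0.04] gap 0.0063 j [-0.43  0.33  0.    1.24  0.   -0.21]
```

View pics/l4_scene.png

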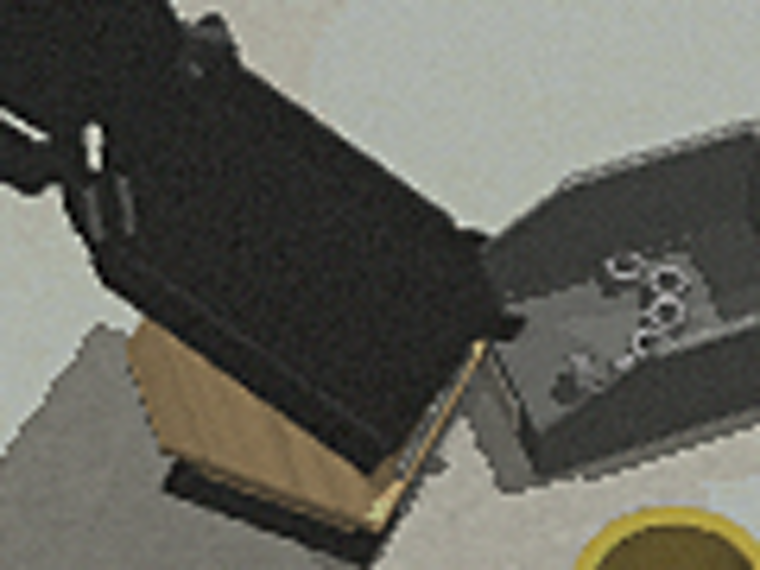

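View pics/l4_top.png

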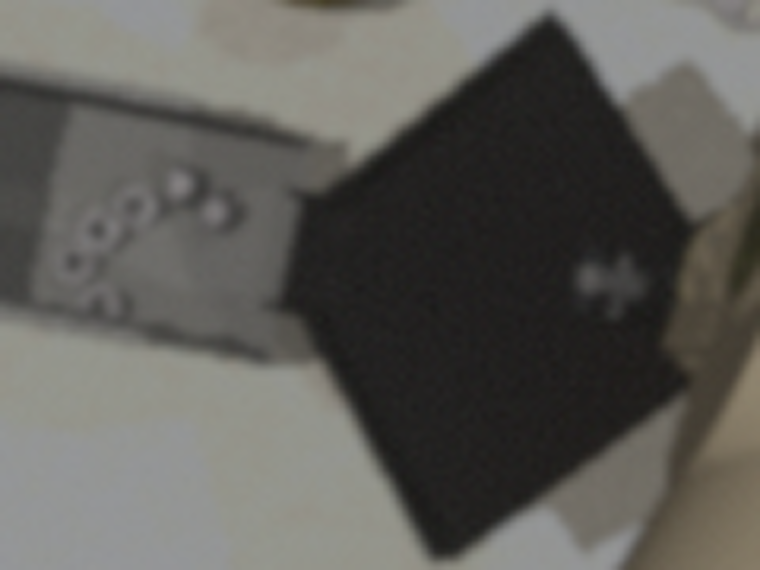

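The top view shows six nuts in the bin, at (185,183), (217,210), (138,205), (100,232), (73,263) and (100,300), and none left in the tray. Now I lower by reversing the arc.

servo_tool:
  moves:
    - [0.4,-0.3,0,0,1]
    - [0.45,-0.3,0,0,1]
    - [0.5,-0.3,0,0,1]
    - [0.5,-0.29,0,0,1]
    - [0.5,-0.29,0,0,1]
    - [0.45,-0.29,0,0,1]
    - [0.5,-0.25,0,0,1]
    - [0.5,-0.24,0,0,1]
    - [0.5,-0.24,0,0,1]
    - [0,0,0,0,1]

```text
clock: 21.85
tcp_pos: [0.55, -0.1892, 0.1592]
orientation: [0.703, 0.075, 0.703, -0.075]
wrist_force: [-0.9, 0.7, -1.6]
finger_gap: 0.0058
```

servo_tool:
  moves:
    - [0.4,-0.16,0,0,1]
    - [0.5,-0.19,0,0,1]
    - [0.5,-0.19,0,0,1]
    - [0.5,-0.15,0,0,1]
    - [0.5,-0.15,0,0,1]
    - [0.5,-0.13,0,0,1]
    - [0.4,-0.1,0,0,1]
    - [0.3,-0.07,0,0,1]
    - [0.3,-0.07,0,0,1]
    - [0,0,0,0,1]

```text
clock: 23.1
tcp_pos: [0.5476, -0.2009, 0.1205]
orientation: [0.703, 0.075, 0.703, -0.075]
wrist_force: [-1.1, -0.6, -1.2]
finger_gap: 0.0056
```

```bash
python3 st.py; python3 look.py l5 .565 -.1 .09 60
```

```text
t 23.1 tcp [ 0.5476 -0.2009  0.1205] yaw 77.81 F [-1.08 -0.65 -1.17] T [-0.01 -0.01 -0.01] gap 0.0056 j [-0.49  0.38 -0.13  1.06  0.   -0.28]
```

View pics/l5_scene.png

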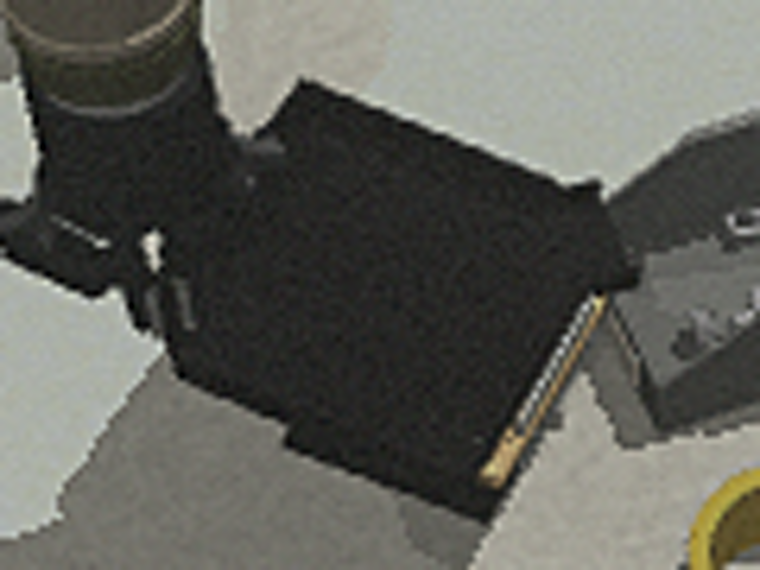

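servo_tool:
  moves:
    - [0.3,-0.06,0,0,1]
    - [0.35,-0.06,0,0,1]
    - [0.35,-0.06,0,0,1]
    - [0.35,-0.05,0,0,1]
    - [0.3,-0.05,0,0,1]
    - [0.3,-0.05,0,0,1]
    - [0.25,-0.04,0,0,1]
    - [0.2,-0.03,0,0,1]
    - [0,0,0,0,1]
    - [0,0,0,0,1]

```text
clock: 24.45
tcp_pos: [0.5473, -0.2049, 0.0976]
orientation: [0.704, 0.075, 0.703, -0.075]
wrist_force: [-1.7, 1.9, 5.6]
finger_gap: 0.0053
```

```bash
python3 st.py
```

```text
t 24.45 tcp [ 0.5473 -0.2049  0.0976] yaw 77.82 F [-1.74  1.87  5.63] T [ 0.4   0.19 -0.02] gap 0.0053 j [-0.5   0.4  -0.16  1.    0.   -0.28]
```

The tray is down, with 5.6 N of support pressing up. I release gently, re-grip lower, and press it home again.

servo_tool:
  moves:
    - [-0.1,0,0,0,1]
    - [0,0,0,0,0.9]
    - [0,0,0,0,0.75]
    - [0,0,0,0,0.6]
    - [0.3,0,0,0,0.6]
    - [0.3,0,0,0,0.6]
    - [0,0,0,0,0.8]
    - [0,0,0,0,1]
    - [0,0,0,0,1]
    - [0,0,0,0,1]
  grip_force: 30

```text
clock: 25.7
tcp_pos: [0.5467, -0.2048, 0.0916]
orientation: [0.703, 0.075, 0.703, -0.075]
wrist_force: [-0.4, 1.3, -2.1]
finger_gap: 0.0066
```

```bash
python3 st.py
```

```text
t 25.7 tcp [ 0.5467 -0.2048  0.0916] yaw 77.81 F [-0.37  1.29 -2.07] T [0.02 0.07 0.04] gap 0.0066 j [-0.5   0.41 -0.17  0.99  0.   -0.28]
```

servo_tool:
  moves:
    - [0,0.1,0.02,0,1]
    - [0,0.1,0.03,0,1]
    - [0,0.1,0,0,1]
    - [0,0.1,0,0,1]
    - [0,0.1,0,0,1]
    - [0,0.1,0,0,1]
    - [0,0.1,0,0,1]
    - [0,0,0,0,1]
    - [0,0,0,0,1]
    - [0,0,0,0,1]

```text
clock: 26.95
tcp_pos: [0.5471, -0.2007, 0.0917]
orientation: [0.702, 0.074, 0.704, -0.078]
wrist_force: [-6.7, -8.4, -1.2]
finger_gap: 0.0061
```

```bash
python3 st.py
```

```text
t 26.95 tcp [ 0.5471 -0.2007  0.0917] yaw 77.67 F [-6.71 -8.45 -1.2 ] T [-1.92  1.27  0.03] gap 0.0061 j [-0.49  0.41 -0.17  0.99 -0.01 -0.27]
```

servo_tool:
  moves:
    - [0,0,0,0,0.9]
    - [0,0,0,0,0.75]
    - [0,0,0,0,0.6]
    - [0,-0.15,0,0,0.6]
    - [0,0,0,0,0.6]
    - [0,0,0,0,0.6]
    - [0,0,0,0,0.6]
    - [0,0,0,0,0.6]
    - [0,0,0,0,0.6]
    - [0,0,0,0,0.6]

```text
clock: 28.2
tcp_pos: [0.5486, -0.1996, 0.0918]
orientation: [0.703, 0.075, 0.703, -0.075]
wrist_force: [0.4, 0.3, -0.1]
finger_gap: 0.0171
```

```bash
python3 st.py; python3 d.py h2
```

```text
t 28.2 tcp [ 0.5486 -0.1996  0.0918] yaw 77.81 F [ 0.41  0.34 -0.08] T [ 0.06  0.   -0.01] gap 0.0171 j [-0.49  0.41 -0.17  0.99  0.   -0.27]
area 4162
area 3491
tray ['scene'] [ 0.5672 -0.1038  1.361 ] 77.98 177.0
tray ['top'] [ 0.5682 -0.1063  1.3604] 77.95 69.5
tray ['scene', 'top'] [ 0.568  -0.1056  1.3597] 77.9 265.1
```

View pics/h2_top.png

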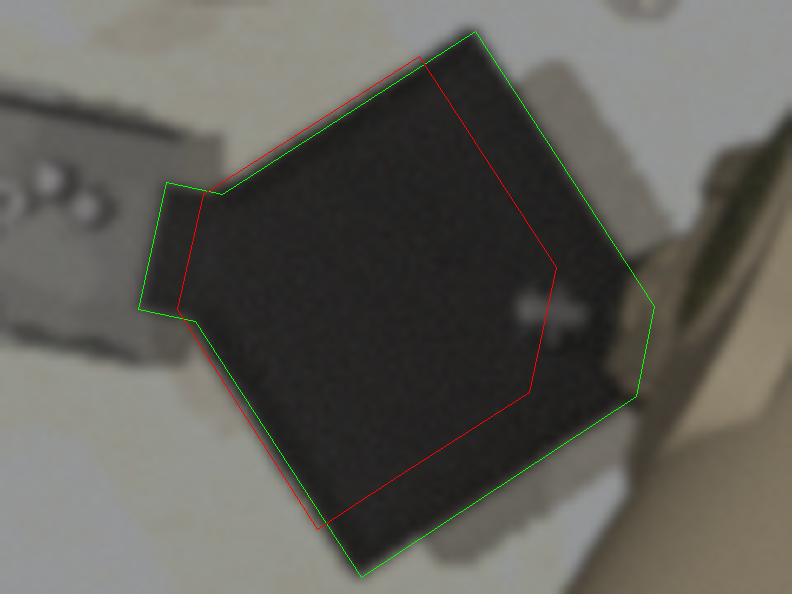

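View pics/h2_scene.png

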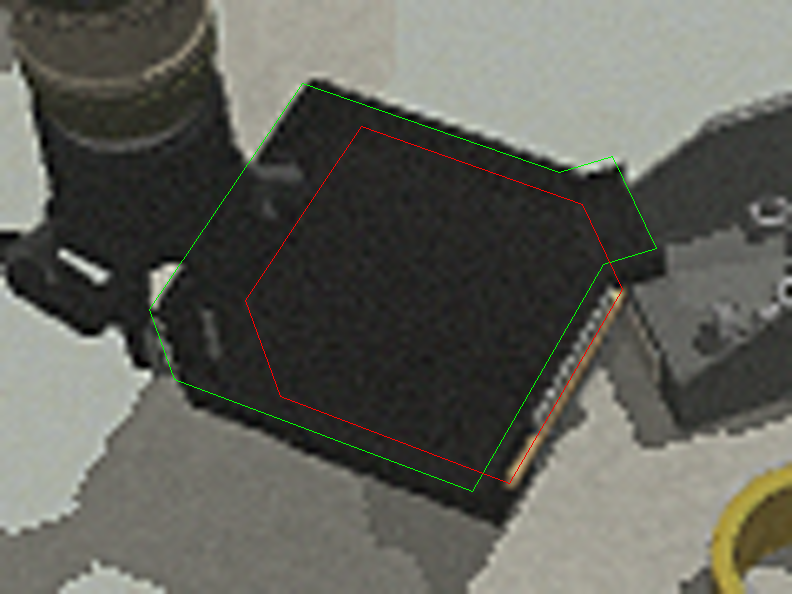

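The tray is back home within about 0.5 mm and 0.1°, and empty. To seat both stops without lateral constraint, I give one last gentle push from behind with only the outer finger, jaws open.

servo_tool:
  moves:
    - [0,0.15,0,0,0.6]
    - [0,0.15,0,0,0.6]
    - [0,0.1,0,0,0.6]
    - [0,0.1,0,0,0.6]
    - [0,0.05,0,0,0.6]
    - [0,0.05,0,0,0.6]
    - [0,0,0,0,0.6]
    - [0,0,0,0,0.6]
    - [0,0,0,0,0.6]
    - [0,0,0,0,0.6]

```text
clock: 29.55
tcp_pos: [0.5493, -0.1964, 0.0918]
orientation: [0.703, 0.074, 0.703, -0.078]
wrist_force: [-2.7, -8.7, -1.3]
finger_gap: 0.0175
```

```bash
python3 st.py
```

```text
t 29.55 tcp [ 0.5493 -0.1964  0.0918] yaw 77.69 F [-2.69 -8.67 -1.28] T [-1.86  0.59  0.  ] gap 0.0175 j [-0.48  0.4  -0.17  0.99 -0.   -0.26]
```

The reaction now points straight back along the stand axis, so both stops carry the load evenly. Back off and retreat upward.

servo_tool:
  moves:
    - [0,-0.15,0,0,0.6]
    - [0,-0.2,0,0,0.6]
    - [0,-0.1,0,0,0.6]
    - [0,0,0,0,0.6]
    - [-0.5,0,0,0,0.6]
    - [-1,0,0,0,0.6]
    - [-2,0,0,0,0.6]
    - [-3,0,0,0,0.6]
    - [-3,0,0,0,0.6]
    - [-3,0,0,0,0.6]

```text
clock: 30.8
tcp_pos: [0.549, -0.1981, 0.2187]
orientation: [0.703, 0.075, 0.703, -0.075]
wrist_force: [0.5, -0.4, -0.5]
finger_gap: 0.0171
```

servo_tool:
  moves:
    - [0,-3,-3,0,0.6]
    - [0,-3,-3,0,0.6]
    - [0,-3,-3,0,0.6]
    - [0,-3,-2,0,0.6]
    - [0,-2,0,0,0.6]
    - [0,0,0,0,0.6]
    - [0,0,0,0,0.6]
    - [0,0,0,0,0.6]
    - [0,0,0,0,0.6]
    - [0,0,0,0,0.6]

```text
clock: 32.05
tcp_pos: [0.412, -0.3114, 0.2167]
orientation: [0.703, 0.075, 0.703, -0.075]
wrist_force: [0.1, 0.8, 1.1]
finger_gap: 0.0171
```

```bash
python3 st.py; python3 d.py fin; python3 look.py fn .57 -.02 .06 75; python3 - <<'E'
import sys; sys.argv=["x","fin2"]
from h import *
import os
for n in("scene","top"):
    p=optics.read_camera(n)
    a=np.load(f"p_{n}.npz")["pixels"].astype(int); d=np.abs(a-p["pixels"].astype(int)).max(2).astype(np.uint8); d=cv2.blur(d,(3,3))
    cv2.imwrite(f"pics/diff_{n}.png",np.hstack([cv2.resize(np.clip(d*4.,0,255).astype(np.uint8),(400,300)),cv2.resize(cv2.cvtColor(p["pixels"],cv2.COLOR_BGR2GRAY),(400,300))]))
E
```

```text
t 32.05 tcp [ 0.412  -0.3114  0.2167] yaw 77.85 F [0.15 0.81 1.06] T [ 0.01 -0.06  0.02] gap 0.0171 j [-0.8   0.2  -0.13  1.23  0.   -0.59]
area 3181
area 3536
tray ['scene'] [ 0.5676 -0.104   1.365 ] 78.21 170.8
tray ['top'] [ 0.5686 -0.1062  1.3586] 77.84 67.3
tray ['scene', 'top'] [ 0.5683 -0.1057  1.3681] 78.39 258.6
```

View pics/fin_top.png

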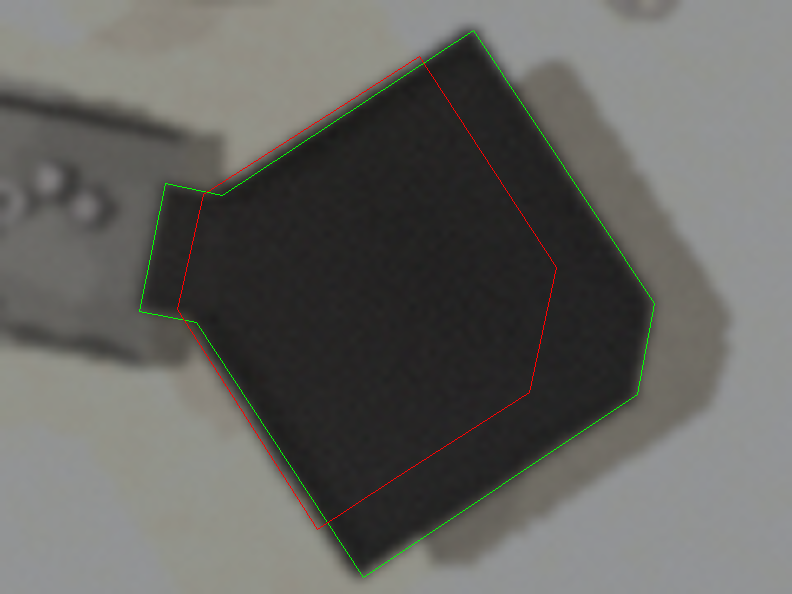

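View pics/fn_scene.png

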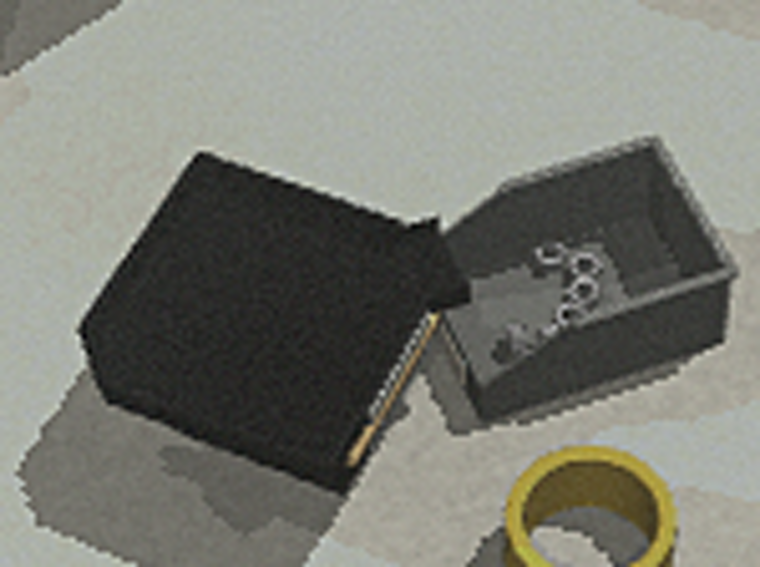

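View pics/diff_top.png

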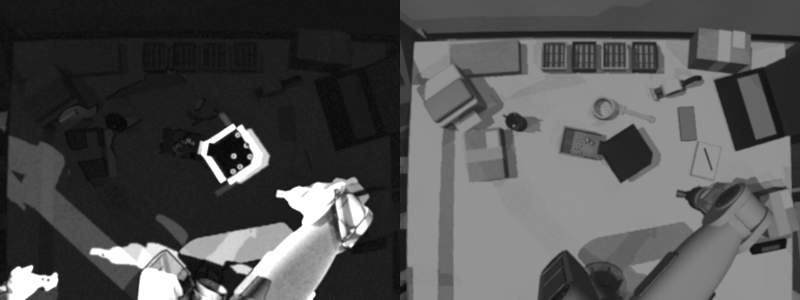

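The tray is flat, empty and home at (0.5686, −0.1062, 77.84°). The six nuts are in the bin. Apart from the arm, its shadows and the nuts, the difference picture shows only the tray having moved, so the bin and the other things are where they were.

```bash
python3 -c "
from h import *
print(order.hand_in())"
```

```text
the job is handed in; nothing more can be done
None
```

The tray is home against both stops, flat and empty, all six nuts are in the bin, and the job was handed in at about 32 s of the 51 s allowed.

**What I did:** I gripped the tray's rear rim and slid it about 37 mm into the V of the stops with the nuts aboard. I then tipped it to about 35° along an arc about the stand's front edge, lowered it again and re-seated it. The final push came from one finger behind the tray, and the reaction pointed almost straight back along the stand's axis. The tool then retreated clear of everything.

**Final checks:**
- **Tray position:** the top-view fit puts the tray at (0.5686, −0.1062) with yaw 77.8°. The home position worked out from the stand fit is (0.5687, −0.1061) with yaw 78.0°.
- **Nuts and surroundings:** the top view during tipping showed six nuts in the bin, and the final pictures show the tray empty. The before/after difference shows the bin and the other things unmoved.
- **Forces:** no wrist-force reading went above about 14 N.

**What disagreed or failed:**
- The scene-camera fit differed from the top view by about 2 mm, which matches the stated calibration error.
- The outline network missed the tray once, so I segmented it by colour instead.
- During lowering, the rim slipped about 3 mm in the pads. The tray still came down gently and I re-gripped it before the final push.

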